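Seat a crimping applicator and throw its two-stage clamp lever to locked

ROBOT

A 7-joint arm with a two-finger parallel gripper is mounted at the origin on the work surface. World frame = base frame: x ahead of the robot, y to its left, z up, the work surface at z = 0. Lengths are in m, angles in degrees, forces in N, time in s.
With the tool pointing down it reaches from about 0.425 to 1.025 m from the base axis. Payload 3.6 kg.
Tool frame: the origin (TCP) lies at the very end of the fingers, on their centre line; the grasp point (between the pads) lies 19 mm behind it (pinch_z is the distance from the TCP to the grasp point, in m); y points along the fingers, z is the direction in which the jaws open and shut, and the axes are right-handed (so a half turn about y gives the same grasp; the last joint's range is limited). The gripper opens to 85 mm and grips with 20 to 120 N. Pads are 22 mm wide; open, the fingers measure 114 mm over their backs; the gripper's body (76 mm by 85 mm) begins 54 mm behind the grasp point. The pads swing forward as they close: fully open they stand 13 mm farther back than shut.
Start: joints at [-71.648, 33.873, 2.773, 92.16, -1.908, 54.013, -1.931], TCP at [0.292, 0.664, 0.231] pointing down, gripper open.
Joint ranges: [-153.93, 153.93], [-27.13, 128.08], [-72.61, 78.16], [10.71, 143.7], [-87.88, 267.88], [4.46, 118.87], [-176.78, 176.78]. Speed limits (degrees/s): [147.25, 147.25, 180, 180, 180, 180, 180].

INTERFACE

Orientations are given as [roll, pitch, yaw] about the fixed x, y, z axes, in that order (R = Rz(yaw) Ry(pitch) Rx(roll)).
In Python, from plant import observe, capture, sign_off, pinch_z gives the robot as it stands. The module is installed in compiled form; this text tells all that it offers.
- The arm moves only by the tool arm_command, never from a script. Its argument "rows" is one flat list of numbers, 7 for each row, row after row: the shift along the tool's x, y, z in m, then the turn, a rotation vector about the tool's x, y, z in degrees, then the opening, from -1 (shut) to 1 (fully open). A call has 1 to 10 rows; each row is the pose to reach, as a shift and turn from the pose measured when the call began, along the tool's axes at that moment; what a row does not reach only later rows make up. A row lasts 1/10 s, in which the tool goes at most 50 mm and 8.59 degrees, less where a joint would pass 70% of its speed; a pose out of reach is approached as far as the arm can. A call with a gripper value outside its range is refused whole. The fingers move at their own pace and stop on an object; "grip_force" is the grip in N (left out, the last holds). Time passes only in rows, so rows that repeat a pose let the fingers close. It gives the time, the measured TCP pose, the force and the opening at its end, in the units of the state.
- observe(): the state, without advancing time (a new reading comes with each control period).
- capture(name): name is "scene" or "top" or "wrist"; returns a dict with "pixels" (400x640x3 uint8, blue, green, red), "camera_matrix" (3x3 intrinsics, pixels), "pose" (4x4, takes a point from camera to world coordinates). Camera axes: x right, y up, looking along -z (the intrinsics and any distortion apply to the point x, -y, -z); pixel columns grow to the right and rows downward; lengths in m; the calibration is good to about 2 mm. A picture is of the moment at which its call begins. There is no depth.
- sign_off(): hands the job in, once; it reports no verdict.
The state is a dict: "time": time; "qpos": joint angles; "joint_velocities": joint speeds; "joint_efforts": joint torques, N m; "eef_pos": TCP position; "ee_rot": TCP orientation; "force": force on the tool from outside, world axes, zero at the start; "ft_torque": the same for the moment, N m; "grip_width": opening from 0.0 (shut) to 1.0 (fully open).
Only numpy, scipy, OpenCV 4.12 (cv2) and the standard library are available. Lean on these libraries where they do the work, as an engineer would, in place of code of your own. Each camera call takes 0.05 s, during which the arm holds its last target. There are 200 camera calls.

TASK

The crimping applicator has been left part-way out of its setting stand. With the fingertips, push it fully home against the rear stop, then push the red-paddled clamp lever round, past its first catch (yellow mark), until it rests at its second stop, the locked position (green mark). Only push: pinch or pick up nothing, and leave the tools and parts lying about where they are.

Things in the scene. Friction and masses are not known exactly. Their poses are not given: they have to be found in the camera images.
- stand: Applicator setting stand, fixed to the bench: cream casting 260 (x) by 250 (y) by 26 mm high, steel slideway on top. Origin: centre of its underside, on the bench; +x along the slideway to the rear stop (away from the robot, give or take the yaw), +y to its left, z up. The oiler and hex key lie on its left border.
- applicator (a joint): How far the applicator stands out from its rear stop, in m: 0 = fully home, growing towards the operator (the stand's -x), at most 0.065. It starts 0.025 to 0.055 out. Guide ledges hold it down and straight: it slides only along the stand's x, stays where it is left, and takes about 4 to 6 N to slide slowly.
- applicator_front (a point): Centre of the dark cover plate (red name plate on it) on the front of the applicator's head, the face to push on: flat, upright, looking along the stand's -x, 52 mm wide (y), 44 mm high, from 110 to 154 mm above the bench, centre at 132 mm. Axes as the stand's; moves with the applicator. Below it the front is an open throat with the anvil.
- ram_head (a point): Top centre of the applicator's round steel ram head, 176 mm above the bench and 30 mm behind the cover plate's face: the applicator's highest point. The dials under it, 52 mm across, begin 4 mm behind that face. Brown head 60 mm wide; steel base plate 76 by 120 mm, its top 56 mm above the bench. A black strip guide sticks out 73 mm to the left, 68 to 84 mm above the bench.
- clamp_lever (a joint): Angle of the clamp lever in rad: 0 = open (white mark), 0.66 = first catch (yellow mark; half clamped; it rests anywhere from 0.55 to 0.77), 1.25 = second stop, locked (green mark, hard stop). Growing = clockwise seen from above. Starts at 0 to 0.08. A spring plunger rides over two humps, peaking at 0.33 and 0.99: each takes about 6 N at the paddle; short of its peak the lever springs back.
- lever_paddle (a point): Centre of the red upright paddle on the lever's end: 26 mm along the lever, 14 mm thick, 44 to 94 mm above the bench; centre at 69 mm and 112 mm from the pivot axis. Site +x outwards along the lever, z up; flat faces look along +y and -y. Push on the +y face (7 mm from the centre): closing moves it along its -y. The arm, 14 mm wide, lies 36 to 45 mm above the bench.
- lever_pivot (a point): Point on the lever's upright pivot axis, 69 mm above the bench, at (-18, -92) mm in the stand's frame. A steel toe and bolt on the pivot reach 80 mm above the bench. At open the lever points 75 degrees clockwise of the stand's +x (nearly its -y), locked 147 degrees clockwise.
- oiler: Loose. Small white oil bottle with a red collar, 38 mm across, 108 mm tall with its spout, standing on the left front border of the stand. Origin at the centre of its underside. Leave it.
- hex_key: Loose. Dark L-shaped hex key, 70 by 22 mm, 6 mm thick, lying on the left rear border of the stand. Leave it.
- bench_brush: Loose. Flat bench brush with wooden handle and black bristles, 200 mm long, 70 mm wide, 22 mm high, lying on the bench. Leave it.
- screwdriver: Loose. Screwdriver with orange handle, 190 mm long, lying on the bench. Leave it.
- caliper: Loose. Steel caliper with black display, 200 mm long, lying on the bench. Leave it.
- terminal_tray: Loose. Blue tray of brass terminals, 130 by 100 by 45 mm, on the bench. Leave it.

How it is judged (in metres and radians):
On the way, in this order (a step that is already met when the one before it is completed fails the run):
1. the applicator is fully home (within 3 mm of its rear stop) (value of joint applicator below 0.003 m), for 0.2 s.
2. the clamp lever is at its second stop (beyond 1.15 of 1.25 rad) (value of joint applicator below 0.003 m and value of joint clamp_lever above 1.15 rad), for 0.2 s.
At the end, for the whole second after the job is handed in: The applicator stands within 3 mm of its rear stop, the clamp lever rests at its second stop (joint above 1.15 rad; stop at 1.25), and every tool and part on the bench is within 20 mm of where it was (all of step 2 and velocity of joint clamp_lever between -0.05 and 0.05 rad/s and distance of each of oiler, hex_key, bench_brush, screwdriver, caliper, terminal_tray from where it was at the start of the episode below 0.02 m); the robot touches nothing.
It fails at once if the clamp lever is moved off its open stop (beyond 0.3 rad) while the applicator is still more than 6 mm out (value of joint clamp_lever above 0.3 rad and value of joint applicator above 0.006 m).
It fails at once if the lever's paddle is pinched: both flat faces are pressed at once with more than 2 N (contact force between the fingers and clamp_lever_c2 above 2 N and contact force between the fingers and clamp_lever_c3 above 2 N).
It fails at once if the applicator is gripped: the fingers press it while the grasp point between them is inside its head or ram (contact force between the fingers and applicator above 2 N and x of the grasp point in the frame of applicator_front between 0.012 and 0.09 m and y of the grasp point in the frame of applicator_front between -0.035 and 0.035 m and z of the grasp point in the frame of applicator_front between -0.06 and 0.05 m).
It fails at once if a tool or part lying about is lifted or knocked away (moved more than 40 mm) (distance of any of oiler, hex_key, bench_brush, screwdriver, caliper, terminal_tray from where it was at the start of the episode above 0.04 m).
It also fails if it takes over 51 s, if anything falls off the work surface, if the arm or the gripper's body presses on something with over 40 N, if the wrist force passes 120 N, or if a joint passes its speed limit or range.

## Working session

There is one attempt and no reset: what is moved stays moved. The work goes in short steps, Python scripts to look and compute and a tool call to move; the robot and the scene stay as the last step left them, time stands still between calls to the robot, and variables do not carry over. Pictures are saved under pics/ and viewed, about 8 in all and at most 12, crops included, and the job is handed in when it is done.

Besides the shell and the picture viewer there is one more tool, called after "Call:" as name(argument=value, ...) on one line, values as JSON. arm_command: Moves the arm, as the interface text tells. Its arguments: {"type":"object","properties":{"rows":{"type":"array","items":{"type":"number"}},"grip_force":{"type":"number"}},"required":["rows"]}

```bash
mkdir -p pics
cat > h.py <<'E'
import numpy as np, cv2
from plant import observe, capture, sign_off, pinch_z
from scipy.spatial.transform import Rotation as R
def ray(c,u,v):
    K=np.array(c["camera_matrix"]);P=np.array(c["pose"])
    d=np.linalg.inv(K)@[u,v,1]; d=np.array([d[0],-d[1],-d[2]])
    return P[:3,3],P[:3,:3]@d
def onz(c,u,v,z):
    o,d=ray(c,u,v); return o+d*(z-o[2])/d[2]
def tri(c1,p1,c2,p2):
    o1,d1=ray(c1,*p1);o2,d2=ray(c2,*p2)
    s=np.linalg.lstsq(np.c_[d1,-d2],o2-o1,rcond=None)[0]
    a,b=o1+s[0]*d1,o2+s[1]*d2
    return (a+b)/2,np.linalg.norm(a-b)
E
python3 - <<'E'
from h import *
import pickle
s=observe();print(s,pinch_z if not callable(pinch_z) else pinch_z())
D={}
for n in("scene","top"):
    D[n]=c=capture(n);cv2.imwrite(f"pics/{n}0.png",c["pixels"]);print(n,np.round(c["pose"],3).tolist(),np.round(c["camera_matrix"],1).tolist())
pickle.dump(D,open("d0.pkl","wb"))
E
```

```text
{'time': 0.0, 'qpos': array([-71.64791983,  33.92703322,   2.76609733,  92.2389868 ,
        -1.90912327,  54.01414882,  -1.92927759]), 'joint_velocities': array([ 0.04118298, -0.00358156, -0.05213317, -0.08917111,  0.05662508,
        0.15130877,  0.01894629]), 'joint_efforts': array([-8.55649669e-04, -5.48688304e+01,  1.54680468e+00, -1.98129612e+01,
        9.53311828e-03,  8.82476539e-03,  2.23533192e-07]), 'eef_pos': array([0.29114957, 0.66302596, 0.2301071 ]), 'ee_rot': array([-9.01339422e+01, -5.89822694e-03, -2.37027317e+01]), 'force': array([ 0.16859836,  0.06040979, -0.46843396]), 'ft_torque': array([-0.01875734, -0.02821749,  0.03018487]), 'grip_width': 0.9976760973104215} 0.0187
scene [[-0.848, -0.299, 0.437, 1.041], [0.529, -0.451, 0.718, 0.792], [-0.017, 0.841, 0.541, 0.739], [0.0, 0.0, 0.0, 1.0]] [[424.0, 0.0, 319.5], [0.0, 424.0, 206.9], [0.0, 0.0, 1.0]]
top [[0.01, 0.998, -0.055, 0.476], [-1.0, 0.009, -0.022, -0.013], [-0.021, 0.055, 0.998, 1.178], [0.0, 0.0, 0.0, 1.0]] [[376.6, 0.0, 326.0], [0.0, 376.6, 200.1], [0.0, 0.0, 1.0]]
```

View pics/scene0.png

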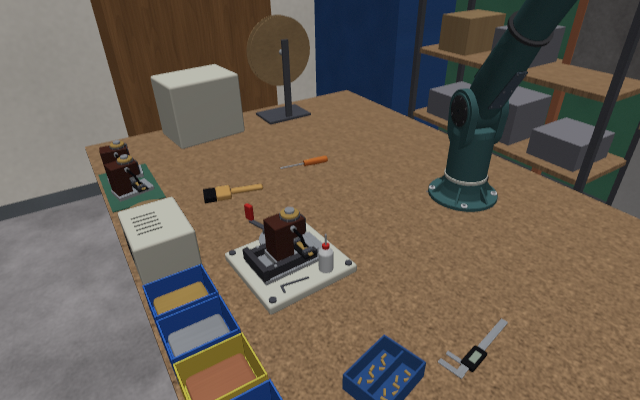

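View pics/top0.png

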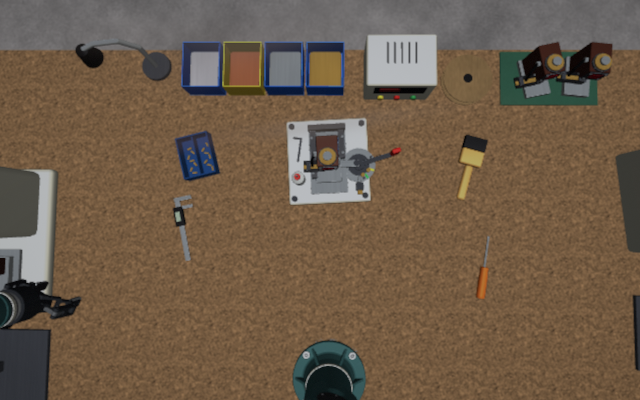

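The scene view shows the stand at about (290,260), with the oiler on its near-left border. In the top view the stand is centred near (329,161), the ram head is near (327,156) and the red paddle near (395,151). The brush is at (470,165) and the screwdriver at (483,270), both off to the right.

Run:
```python
from h import *
import pickle
D=pickle.load(open("d0.pkl","rb"))
t,s=D["top"],D["scene"]
def mask(im,x0,y0,x1,y1,f):
    m=np.zeros(im.shape[:2],np.uint8);h=cv2.cvtColor(im,cv2.COLOR_BGR2HSV).astype(int)
    m[y0:y1,x0:x1]=f(h[...,0],h[...,1],h[...,2])[y0:y1,x0:x1]*255;return m
def red(h,sa,v):return ((h<6)|(h>174))&(sa>150)&(v>80)
# stand: cream
m=mask(t["pixels"],275,105,385,215,lambda h,a,v:(a<45)&(v>175))
pts=cv2.findNonZero(cv2.morphologyEx(m,cv2.MORPH_OPEN,np.ones((3,3))))
r=cv2.minAreaRect(cv2.convexHull(pts));print(r)
b=cv2.boxPoints(r);W=np.array([onz(t,*p,0.026)for p in b]);print(W.round(4),W.mean(0))
for i in range(4):print(np.linalg.norm(W[i]-W[i-1]),np.degrees(np.arctan2(*(W[i]-W[i-1])[1::-1])))
P={}
for n,c,box in(("top",t,(375,135,415,165)),("scene",s,(235,195,262,230))):
    m=mask(c["pixels"],*box,red);M=cv2.moments(m,True);P[n]=(M["m10"]/M["m00"],M["m01"]/M["m00"]);print(n,M["m00"],P[n])
print("paddle",tri(t,P["top"],s,P["scene"]))
cv2.imwrite("pics/c.png",np.hstack([cv2.resize(t["pixels"][110:210,280:410],None,fx=3.6,fy=3.6,interpolation=2)[:360,:400],cv2.resize(s["pixels"][190:310,225:360],None,fx=3,fy=3,interpolation=2)[:360,:400]]))
```

```text
((327.83404541015625, 161.34844970703125), (80.14452362060547, 78.55525207519531), 87.39744567871094)
[[ 0.7777  0.1365  0.026 ]
 [ 0.7899 -0.1067  0.026 ]
 [ 0.5419 -0.1188  0.026 ]
 [ 0.5289  0.1214  0.026 ]] [0.65961635 0.00812891 0.026     ]
0.24923619134489947 3.4656955324618766
0.24348027697526128 -87.12476199788954
0.24825767877840663 -177.2040646567338
0.2405701628629734 93.10519224349589
top 42.0 (395.9761904761905, 150.1904761904762)
scene 119.0 (248.56302521008402, 211.34453781512605)
paddle (array([ 0.68467209, -0.19317242,  0.06878087]), np.float64(0.004420791416186372))
```

View pics/c.png

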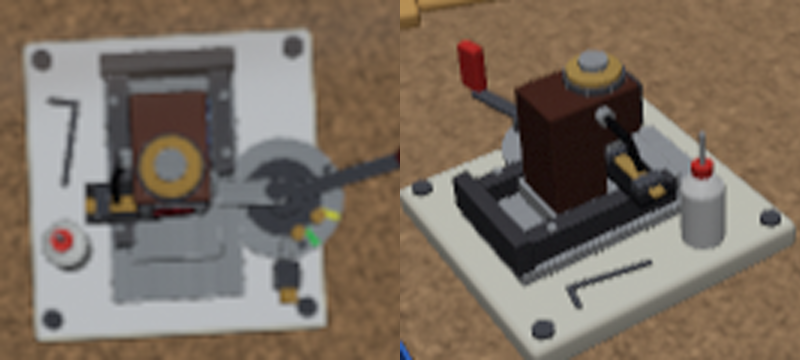

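The crop confirms the layout: dials and ram head at about (328,156) in the top view, oiler at (298,178). The lever pivot is at (360,163), with the lever pointing right and ending in the red paddle. Next I'll work out the ram head and the first move.

```bash
cat >> h.py <<'E'
def mv(pos,yaw,s=None):
    s=s or observe();R0=R.from_euler("xyz",s["ee_rot"],degrees=True);R1=R.from_euler("xyz",[-90,0,yaw],degrees=True)
    d=R0.inv().apply(np.array(pos)-s["eef_pos"]);w=(R0.inv()*R1).as_rotvec(degrees=True)
    print("eef",np.round(s["eef_pos"],4),np.round(s["ee_rot"],2),"F",np.round(s["force"],1),"t",s["time"]);print("row",np.round(d,4),np.round(w,2))
E
python3 - <<'E'
from h import *
import pickle
D=pickle.load(open("d0.pkl","rb"))
t,s=D["top"],D["scene"]
print("ram top",onz(t,327.8,156.1,.176), tri(t,(327.8,156.1),s,(225+(593-400)/3,190+58/3)))
c=onz(t,327.8,156.1,.176); a=np.radians(3)
print("face",c[:2]-0.03*np.array([np.cos(a),np.sin(a)]))
mv((0.53,0.0,0.231),3)
E
```

```text
ram top [0.64921914 0.00541861 0.176     ] (array([0.64990539, 0.0056232 , 0.17093266]), np.float64(0.0004398640234588509))
face [0.61926025 0.00384853]
eef [0.2912 0.6631 0.2302] [-9.012e+01 -1.000e-02 -2.370e+01] F [ 0.  -0.2  0.2] t 0.1
row [ 4.852e-01  4.000e-04 -5.112e-01] [ 1.20e-01 -2.67e+01 -2.00e-02]
```

Call:
arm_command(rows=[0.05,0,-0.053,0,-5,0,-1,0.09,0,-0.095,0,-10,0,-1,0.12,0,-0.127,0,-15,0,-1,0.15,0,-0.158,0,-20,0,-1,0.18,0,-0.19,0,-25,0,-1,0.21,0,-0.222,0,-26.7,0,-1,0.24,0,-0.254,0,-26.7,0,-1,0.27,0,-0.285,0,-26.7,0,-1,0.3,0,-0.316,0,-26.7,0,-1,0.33,0,-0.348,0,-26.7,0,-1])

```text
time: 1.1
eef_pos: [0.4537, 0.21, 0.2309]
ee_rot: [-90.1, 0.1, 3.0]
force: [0.4, -0.1, 0.3]
grip_width: 0.003
```

```bash
python3 -c "
from h import *
mv((0.535,0.002,0.2),3)"
```

```text
eef [0.4537 0.21   0.2309] [-9.011e+01  6.000e-02  3.000e+00] F [ 0.4 -0.1  0.3] t 1.1
row [ 0.0704  0.0312 -0.2119] [ 0.11 -0.   -0.06]
```

Call:
arm_command(rows=[0.014,0,-0.04,0,0,0,-1,0.028,0,-0.08,0,0,0,-1,0.042,0,-0.12,0,0,0,-1,0.056,0.01,-0.16,0,0,0,-1,0.066,0.02,-0.195,0,0,0,-1,0.07,0.031,-0.212,0,0,0,-1,0.07,0.031,-0.212,0,0,0,-1,0.07,0.031,-0.212,0,0,0,-1])

```text
time: 1.9
eef_pos: [0.5341, 0.0024, 0.1999]
ee_rot: [-90.1, 0.1, 3.0]
force: [0.9, 0.4, -0.3]
grip_width: -0.003
```

```bash
python3 -c "
from h import *
mv((0.58,0.004,0.125),3)
a=capture('wrist')['pixels'];b=capture('scene')['pixels']
cv2.imwrite('pics/w1.png',np.vstack([cv2.resize(a,(480,300)),cv2.resize(b[150:310,180:436],(480,300))]))"
```

```text
eef [0.5341 0.0024 0.1999] [-90.08   0.13   2.98] F [ 0.9  0.4 -0.3] t 1.9
row [ 0.0461  0.0748 -0.0006] [ 0.08 -0.02 -0.13]
```

View pics/w1.png

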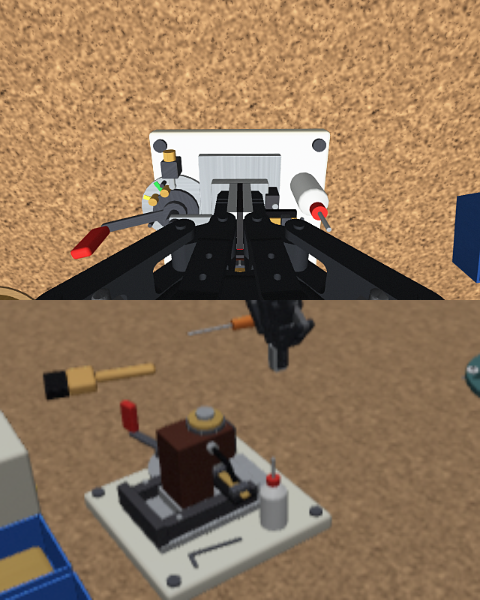

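The wrist view has its top towards the robot: stand centred, lever at left (95,240) and oiler at right (310,195). The lower picture shows the closed fingers hanging in front of the head and clear of it. The wrist camera may sit on the applicator side, so I'll check that before descending.

```bash
python3 -c "
from h import *
c=capture('wrist');s=observe();print(np.round(c['pose'],3).tolist(),s['eef_pos'])
mv((0.575,0.004,0.122),3)"
```

```text
[[-0.055, -0.953, -0.298, 0.458], [0.998, -0.053, -0.016, -0.0], [-0.001, -0.299, 0.954, 0.343], [0.0, 0.0, 0.0, 1.0]] [0.5345668  0.00387992 0.20065395]
eef [0.5346 0.0039 0.2007] [-9.006e+01  2.000e-02  3.170e+00] F [ 0.7  0.5 -0.1] t 2.05
row [ 0.0404  0.0786 -0.002 ] [ 0.06  0.17 -0.02]
```

The camera is on the robot side, so descending in front of the face is safe.

Call:
arm_command(rows=[0.01,0.03,-0.002,0,0,0,-1,0.025,0.06,-0.002,0,0,0,-1,0.04,0.078,-0.002,0,0,0,-1,0.04,0.078,-0.002,0,0,0,-1,0.048,0.078,-0.002,0,0,0,-1,0.054,0.078,-0.002,0,0,0,-1,0.06,0.078,-0.002,0,0,0,-1,0.066,0.078,-0.002,0,0,0,-1,0.066,0.078,-0.002,0,0,0,-1])

```text
time: 2.95
eef_pos: [0.602, 0.0056, 0.1234]
ee_rot: [-90.1, -0.1, 3.2]
force: [1.1, 0.3, -0.6]
grip_width: 0.004
```

Call:
arm_command(rows=[0.004,0,0,0,0,0,-1,0.008,0,0,0,0,0,-1,0.012,0,0,0,0,0,-1,0.016,0,0,0,0,0,-1,0.016,0,0,0,0,0,-1])

```text
time: 3.45
eef_pos: [0.617, 0.0064, 0.123]
ee_rot: [-90.1, 0.0, 3.2]
force: [-3.0, -0.1, 0.6]
grip_width: -0.003
```

Call:
arm_command(rows=[0.004,0,0,0,0,0,-1,0.008,0,0,0,0,0,-1,0.012,0,0,0,0,0,-1,0.016,0,0,0,0,0,-1,0.02,0,0,0,0,0,-1])

```text
time: 3.95
eef_pos: [0.6364, 0.0074, 0.1225]
ee_rot: [-90.1, 0.1, 3.2]
force: [-4.1, -0.3, 1.0]
grip_width: 0.0
```

Call:
arm_command(rows=[0.003,0,0,0,0,0,-1,0.006,0,0,0,0,0,-1,0.009,0,0,0,0,0,-1,0.012,0,0,0,0,0,-1])

```text
time: 4.35
eef_pos: [0.6457, 0.008, 0.1224]
ee_rot: [-90.1, 0.5, 3.2]
force: [-12.5, -0.5, 9.3]
grip_width: 0.006
```

Call:
arm_command(rows=[0.003,0,0,0,0,0,-1,0.006,0,0,0,0,0,-1,0.009,0,0,0,0,0,-1,0.009,0,0,0,0,0,-1])

```text
time: 4.75
eef_pos: [0.6451, 0.0079, 0.1215]
ee_rot: [-90.0, 1.7, 3.1]
force: [-19.5, 0.1, 13.6]
grip_width: 0.0
```

Run:
```python
from h import *
s=observe();print(s['eef_pos'],s['force'],s['ee_rot'])
t=capture('top')['pixels'];c=capture('scene')['pixels']
cv2.imwrite('pics/p2.png',np.hstack([cv2.resize(t[110:210,280:410],(400,308),interpolation=2),cv2.resize(c[180:310,220:360],(400,308),interpolation=2)]))
```

```text
[0.64513307 0.00786072 0.12150283] [-19.5213266    0.06183391  13.62343395] [-90.0457104    1.72275545   3.13953253]
```

View pics/p2.png

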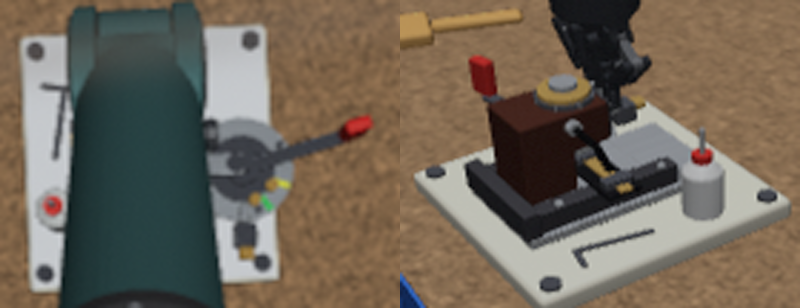

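The scene crop shows the applicator's base plate closed up against the rear rail with no gap left, and it stalled at about 20 N. The lever is still at open, the paddle is at (357,128) in the left crop and the oiler and key haven't moved. Backing off and rising.

Call:
arm_command(rows=[-0.015,0,0,0,0,0,-1,-0.04,0,0,0,0,0,-1,-0.07,-0.02,0,0,0,0,-1,-0.08,-0.05,0,0,0,0,-1,-0.08,-0.09,0.01,0,0,0,-1,-0.08,-0.11,0.05,0,0,0,-1,-0.08,-0.11,0.1,0,0,0,-1,-0.08,-0.11,0.15,0,0,0,-1,-0.08,-0.11,0.2,0,0,0,-1,-0.08,-0.11,0.25,0,0,0,-1])

```text
time: 5.85
eef_pos: [0.5576, 0.2567, 0.235]
ee_rot: [-89.9, 1.3, 3.1]
force: [0.8, 0.4, -0.2]
grip_width: 0.005
```

Run:
```python
from h import *
s=observe();print(s['eef_pos'],s['ee_rot'],s['qpos'].round(1),s['force'])
t=capture('top');c=capture('scene');w=capture('wrist')
def cen(im,x0,y0,x1,y1):
    h=cv2.cvtColor(im,cv2.COLOR_BGR2HSV).astype(int);m=((h[...,0]<6)|(h[...,0]>174))&(h[...,1]>150)&(h[...,2]>80)
    k=np.zeros(m.shape,np.uint8);k[y0:y1,x0:x1]=m[y0:y1,x0:x1];M=cv2.moments(k,True);return M['m00'],(M['m10']/max(M['m00'],1),M['m01']/max(M['m00'],1))
a=cen(t['pixels'],375,135,415,165);b=cen(c['pixels'],235,195,262,230)
print(a,b,tri(t,a[1],c,b[1]))
cv2.imwrite('pics/p3.png',np.hstack([cv2.resize(t['pixels'][110:210,280:410],(400,308),interpolation=2),cv2.resize(w['pixels'],(400,308),interpolation=2)]))
```

```text
[0.557568   0.25674985 0.23497231] [-89.86718109   1.2793049    3.12799752] [-28.5  26.   -0.2 106.1  -0.8  49.   65. ] [ 0.84455832  0.36207323 -0.16298774]
(43.0, (396.06976744186045, 150.2093023255814)) (119.0, (248.57983193277312, 211.31932773109244)) (array([ 0.68457873, -0.19343007,  0.0687044 ]), np.float64(0.004540246060048525))
```

View pics/p3.png

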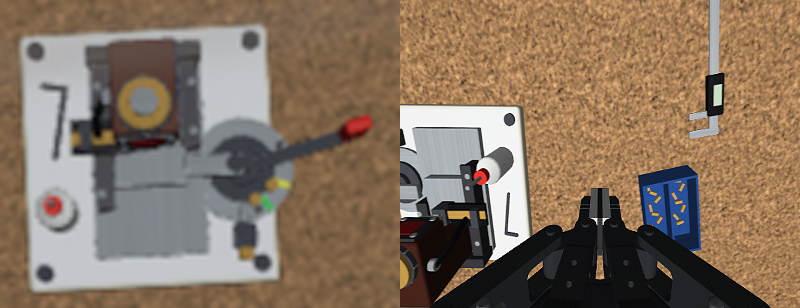

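The applicator is home in the top crop (head at (143,95)) and the lever is still open. The gripper is at the left, clear of the tray and oiler. Next I go over to the far side of the paddle.

```bash
python3 -c "
from h import *
mv((0.735,-0.175,0.26),18)"
```

```text
eef [0.5561 0.2608 0.2346] [-89.72   1.35   3.66] F [ 0.2 -0.6  0.1] t 6.0
row [ 0.15   -0.0312 -0.4462] [ -0.45 -14.35  -1.31]
```

Call:
arm_command(rows=[0,-0.03,-0.02,0,-4,0,-1,0.015,-0.035,-0.06,0,-8,-1.3,-1,0.03,-0.033,-0.1,-0.4,-12,-1.3,-1,0.05,-0.031,-0.15,-0.4,-14.3,-1.3,-1,0.067,-0.031,-0.2,-0.4,-14.3,-1.3,-1,0.084,-0.031,-0.25,-0.4,-14.3,-1.3,-1,0.1,-0.031,-0.3,-0.4,-14.3,-1.3,-1,0.12,-0.031,-0.35,-0.4,-14.3,-1.3,-1,0.135,-0.031,-0.4,-0.4,-14.3,-1.3,-1,0.15,-0.031,-0.446,-0.4,-14.3,-1.3,-1])

```text
time: 7.0
eef_pos: [0.7307, -0.1642, 0.2608]
ee_rot: [-90.1, -0.2, 17.8]
force: [0.9, 0.2, 0.1]
grip_width: 0.0
```

```bash
python3 -c "
from h import *
mv((0.735,-0.175,0.058),18);print(observe()['qpos'])"
```

```text
eef [ 0.7307 -0.1642  0.2608] [-90.14  -0.21  17.82] F [0.9 0.2 0.1] t 7.0
row [ 0.      0.2029 -0.0111] [ 0.14 -0.18  0.21]
[  8.98616865  34.07389169   0.32418251  87.26952262  -0.17986185
  58.40673898 117.17164099]
```

Call:
arm_command(rows=[0,0,-0.011,0,0,0,-1,0,0.05,-0.011,0,0,0,-1,0,0.09,-0.011,0,0,0,-1,0,0.13,-0.011,0,0,0,-1,0,0.17,-0.011,0,0,0,-1,0,0.195,-0.011,0,0,0,-1,0,0.203,-0.011,0,0,0,-1,0,0.203,-0.011,0,0,0,-1])

```text
time: 7.8
eef_pos: [0.7348, -0.1757, 0.057]
ee_rot: [-90.2, -0.2, 17.8]
force: [-0.5, 0.0, 0.5]
grip_width: -0.002
```

Run:
```python
from h import *
mv((0.735,-0.175,0.058),18)
w=capture('wrist');c=capture('scene')
cv2.imwrite('pics/p4.png',np.hstack([cv2.resize(c['pixels'][170:300,200:340],(400,371),interpolation=2),cv2.resize(w['pixels'],(400,371),interpolation=2)]))
```

```text
eef [ 0.7348 -0.1757  0.057 ] [-90.15  -0.18  17.78] F [-0.5  0.   0.5] t 7.8
row [ 0.0004 -0.001   0.0006] [ 0.15 -0.22  0.18]
```

View pics/p4.png

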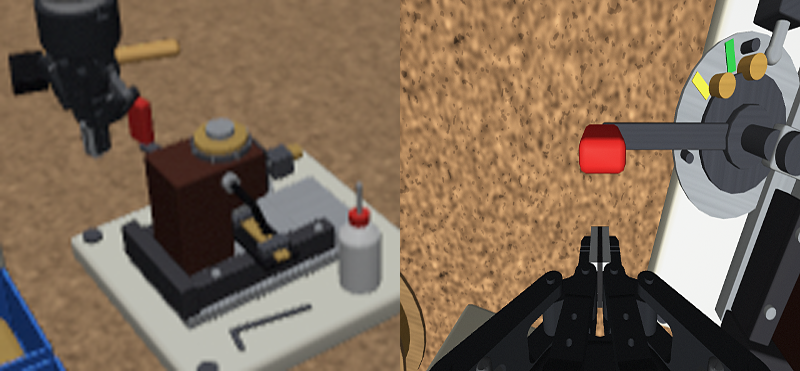

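The fingertips are on the far side of the paddle and lined up with it: paddle (602,150), fingers (600,240) in the wrist view. Now the arc rows.

```bash
cat >> h.py <<'E'
PV=np.array([0.6466,-0.0848])
def arc(ths,offs,z=0.057,r=0.112):
    s=observe();R0=R.from_euler("xyz",s["ee_rot"],degrees=True)
    d=s["eef_pos"][:2]-PV;print("eef",np.round(s["eef_pos"],4),"ang",np.degrees(np.arctan2(d[1],d[0])),np.hypot(*d),"F",s["force"].round(1))
    for th,o in zip(ths,offs):
        a=np.radians(th);u=np.array([np.cos(a),np.sin(a)]);n=np.array([-u[1],u[0]])
        p=np.r_[PV+r*u+o*n,z];w=(R0.inv()*R.from_euler("xyz",[-90,0,th+90],degrees=True)).as_rotvec(degrees=True)
        print(th,np.round(R0.inv().apply(p-s["eef_pos"]),3),w.round(1))
E
python3 -c "
from h import *
arc([-72,-72,-72,-75,-79,-83,-87,-91,-95,-99],[.045,.034,.024]+[.017]*7)"
```

```text
eef [ 0.7366 -0.1758  0.0597] ang -45.296939549744614 0.12800984750898325 F [0.7 0.3 0.6]
-72 [-0.013  0.003  0.002] [ 0.3 -0.2  0.4]
-72 [-0.024  0.003  0.002] [ 0.3 -0.2  0.4]
-72 [-0.034  0.002  0.002] [ 0.3 -0.2  0.4]
-75 [-0.046  0.002  0.001] [0.3 2.8 0.4]
-79 [-0.054  0.002  0.001] [0.2 6.8 0.4]
-83 [-0.062  0.002  0.001] [ 0.2 10.8  0.4]
-87 [-0.07   0.002  0.002] [ 0.2 14.8  0.4]
-91 [-0.078  0.002  0.003] [ 0.2 18.8  0.4]
-95 [-0.086  0.002  0.004] [ 0.2 22.8  0.4]
-99 [-0.093  0.002  0.007] [ 0.2 26.8  0.5]
```

Call:
arm_command(rows=[-0.013,0.002,0.002,0,0,0,-1,-0.024,0.002,0.002,0,0,0,-1,-0.034,0.002,0.002,0,0,0,-1,-0.046,0.002,0.001,0,2.8,0,-1,-0.054,0.002,0.001,0,6.8,0,-1,-0.062,0.002,0.001,0,10.8,0,-1,-0.07,0.002,0.002,0,14.8,0,-1,-0.078,0.002,0.003,0,18.8,0,-1,-0.086,0.002,0.004,0,22.8,0,-1,-0.093,0.002,0.007,0,26.8,0,-1])

```text
time: 8.9
eef_pos: [0.6451, -0.1985, 0.0575]
ee_rot: [-90.1, -0.5, -9.3]
force: [-0.7, 0.0, -0.5]
grip_width: 0.002
```

```bash
python3 -c "
from h import *
arc([-103,-107,-111,-115,-119,-123,-127,-131,-134,-137],[.017]*10)"
```

```text
eef [ 0.6451 -0.1985  0.0575] ang -90.75904468676354 0.11366120905374462 F [-0.7  0.  -0.5]
-103 [-0.007  0.    -0.   ] [0.1 3.7 0.5]
-107 [-0.015  0.    -0.001] [0.  7.7 0.5]
-111 [-0.023  0.    -0.001] [ 0.  11.7  0.5]
-115 [-0.031  0.    -0.   ] [ 0.  15.7  0.5]
-119 [-0.039  0.     0.001] [-0.  19.7  0.5]
-123 [-0.046  0.     0.003] [-0.  23.7  0.5]
-127 [-0.054  0.     0.005] [-0.  27.7  0.5]
-131 [-0.061 -0.     0.008] [-0.1 31.7  0.5]
-134 [-0.067 -0.     0.011] [-0.1 34.7  0.5]
-137 [-0.072 -0.     0.013] [-0.1 37.7  0.5]
```

Call:
arm_command(rows=[-0.007,0,0,0,3.7,0,-1,-0.015,0,-0.001,0,7.7,0,-1,-0.023,0,-0.001,0,11.7,0,-1,-0.031,0,0,0,15.7,0,-1,-0.039,0,0.001,0,19.7,0,-1,-0.046,0,0.003,0,23.7,0,-1,-0.054,0,0.005,0,27.7,0,-1,-0.061,0,0.008,0,31.7,0,-1,-0.067,0,0.011,0,34.7,0,-1,-0.072,0,0.013,0,37.7,0,-1])

```text
time: 9.9
eef_pos: [0.5751, -0.174, 0.0573]
ee_rot: [-89.7, -0.4, -47.3]
force: [-0.0, 0.1, -0.2]
grip_width: -0.002
```

```bash
python3 -c "
from h import *
arc([-139,-141,-143,-144,-145,-146,-147],[.017]*7)"
```

```text
eef [ 0.5751 -0.174   0.0573] ang -128.70893187516063 0.11432304672758768 F [-0.   0.1 -0.2]
-139 [-0.003  0.     0.001] [-0.3  1.7  0.4]
-141 [-0.007  0.     0.   ] [-0.3  3.7  0.4]
-143 [-0.011  0.    -0.   ] [-0.3  5.7  0.4]
-144 [-0.013  0.    -0.   ] [-0.3  6.7  0.4]
-145 [-0.015  0.    -0.   ] [-0.3  7.7  0.4]
-146 [-0.017  0.    -0.   ] [-0.3  8.7  0.4]
-147 [-0.019  0.    -0.   ] [-0.3  9.7  0.4]
```

Call:
arm_command(rows=[-0.003,0,0.001,0,1.7,0,-1,-0.007,0,0,0,3.7,0,-1,-0.011,0,0,0,5.7,0,-1,-0.013,0,0,0,6.7,0,-1,-0.015,0,0,0,7.7,0,-1,-0.017,0,0,0,7.7,0,-1,-0.017,0,0,0,7.7,0,-1])

```text
time: 10.6
eef_pos: [0.5679, -0.1672, 0.058]
ee_rot: [-89.5, -1.2, -55.2]
force: [6.3, -10.0, -5.9]
grip_width: -0.001
```

Run:
```python
from h import *
arc([-150],[.017])
w=capture('wrist');cv2.imwrite('pics/p5.png',w['pixels'])
```

```text
eef [ 0.5679 -0.1672  0.058 ] ang -133.67586334990995 0.11398037263581885 F [  6.3 -10.   -5.9]
-150 [-0.015  0.001 -0.001] [-0.5  4.8  1.2]
```

View pics/p5.png

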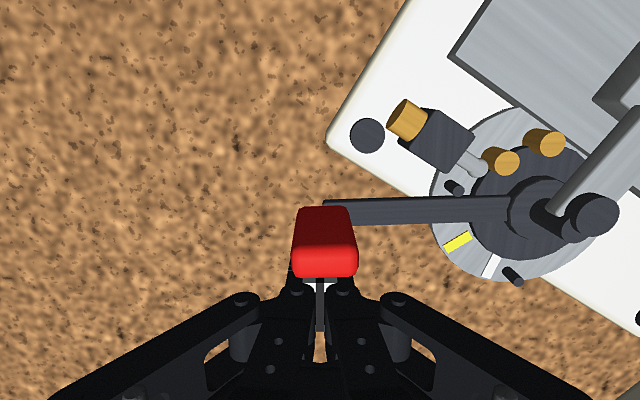

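The wrist view shows the lever arm covering the green mark, with the yellow and white marks behind it. The 12 N reaction means it's on the hard stop. Backing off, rising and checking.

Call:
arm_command(rows=[0.01,0,0,0,0,0,-1,0.03,0,0,0,0,0,-1,0.055,0,0,0,0,0,-1,0.06,-0.03,0,0,0,0,-1,0.06,-0.08,0,0,0,0,-1,0.06,-0.13,0,0,0,0,-1,0.06,-0.17,0,0,0,0,-1,0.08,-0.17,-0.05,0,0,0,-1,0.1,-0.17,-0.1,0,0,0,-1,0.1,-0.17,-0.1,0,0,0,-1])

```text
time: 11.65
eef_pos: [0.534, -0.3111, 0.2303]
ee_rot: [-89.7, -1.2, -55.8]
force: [-0.4, -0.9, 0.4]
grip_width: -0.0
```

Run:
```python
from h import *
import pickle
D=pickle.load(open("d0.pkl","rb"))
s=observe();print(s['eef_pos'],s['force'],s['time'])
t=capture('top');c=capture('scene')
def cen(im,x0,y0,x1,y1):
    h=cv2.cvtColor(im,cv2.COLOR_BGR2HSV).astype(int);m=((h[...,0]<6)|(h[...,0]>174))&(h[...,1]>150)&(h[...,2]>80)
    k=np.zeros(m.shape,np.uint8);k[y0:y1,x0:x1]=m[y0:y1,x0:x1];M=cv2.moments(k,True);return M['m00'],(M['m10']/max(M['m00'],1),M['m01']/max(M['m00'],1))
a=cen(t['pixels'],365,165,400,210);print(a);p=onz(t,*a[1],.069);print(p,np.degrees(np.arctan2(*(p[:2]-PV)[::-1])))
d=cv2.absdiff(t['pixels'],D['top']['pixels']).max(2)
for n,(x0,y0,x1,y1) in dict(brush=(450,130,495,205),driver=(470,230,495,305),caliper=(165,190,200,265),tray=(170,128,225,185),oiler=(290,168,306,188),key=(288,130,305,165)).items():print(n,d[y0:y1,x0:x1].max())
cv2.imwrite('pics/p6.png',np.hstack([cv2.resize(t['pixels'][100:220,270:430],(400,300),interpolation=2),cv2.resize(c['pixels'][170:300,200:360],(400,300),interpolation=2)]))
```

```text
[ 0.5340232  -0.3110534   0.23032623] [-0.35853639 -0.85974724  0.43918806] 11.65
(40.0, (382.15, 192.5))
[ 0.56073281 -0.1536728   0.069     ] -141.26741789496856
brush 172
driver 137
caliper 12
tray 10
oiler 164
key 162
```

View pics/p6.png

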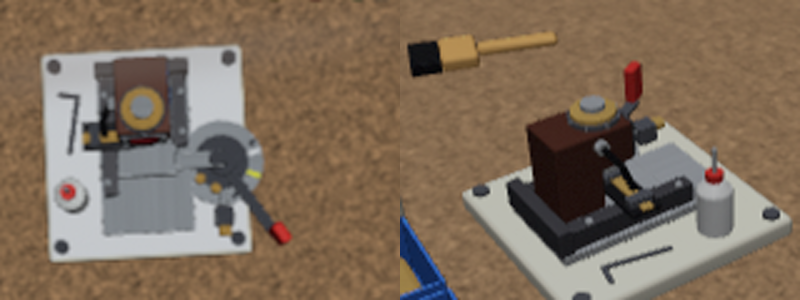

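The paddle turned from about -70.7° to -141.3°, which is 1.23 rad plus its small starting angle, so it's locked. The applicator is home, and the oiler, key and brush are at the same pixels as before.

```bash
python3 -c "
from h import *
print(sign_off())"
```

```text
the job is handed in; nothing more can be done
None
```

I pushed the applicator home with the closed fingertips on its cover plate. Then I swept the clamp lever from behind its paddle, past the yellow catch, to the green locked stop. I backed the gripper clear and handed the job in after about 12 s of robot time; sign-off gives no verdict.

- **Applicator:** it stalled at about 20 N, and the pictures show no gap left at the rear stop.
- **Lever:** it met its hard stop at about 12 N. After I let go, its angle measured from above had changed by 1.23 rad, against the 1.15 rad needed.
- **Loose parts:** the caliper and tray showed no change between the first and last top views. The same comparison flagged differences at the oiler, hex key, brush and screwdriver.
    - **Oiler, hex key, brush:** I located these in the last pictures, at their original pixels. The moved strip guide and the arm blocking the view probably caused the differences.
    - **Screwdriver:** I did not re-check it separately, but the arm never came low near it.
- **Robot:** it read under 1.1 N after withdrawing, and nothing was in contact in the last picture.

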